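Fit the orange reamer on the juicer and hold it down

TASK

Fit the large orange-coloured reamer on the citrus juicer: set it over the drive spindle with its wings in line with the cross pin so that it drops right home, then push it down against the spindle's spring to the bottom of its short travel, as you would to start juicing. Finish while still holding it pressed down, and leave the green reamer, the glass and the other things on the bench where they stand.

Things in the scene. Friction and masses are not known exactly. Their poses are not given: they have to be found in the camera images.
- reamer_large_mid (a point): Large juicing reamer: orange plastic ribbed dome, 66 mm high, about 0.12 kg (0.08 to 0.17). Point: on its axis, half-way up, 33 mm above its flat underside; z up. Skirt 62 mm across in the lowest 5 mm; dome 53 mm across at 8 mm up, 49 at 33 mm, 48 at 40 mm, then rounding to the tip. Grip it across the dome from above, 25 to 36 mm up, in any direction
- reamer_large_foot (a point): Centre of the same reamer's underside. Two wiper wings stick out at the foot in one line along its x and -x: 84 mm tip to tip, 7 mm wide and high. Hidden underneath: a round bore 14 mm across, 26 mm deep, on the axis, crossed at the foot by a slot 7 mm wide, 10 mm high, running along x in line with the wings. Fits either way round
- spindle_seat (a point): Seat of the juicer's drive spindle, in the middle of its bowl: centre of the top face of the black collar (22 mm across), 160 mm above the bench while unpressed; sinks with spindle_press. z up the shaft, x along the brass cross pin. A reamer that is home has its underside on this face, the pin up in its slot; with slot and pin out of line it stays about 7 mm too high
- spindle_tip (a point): Top of the steel spindle shaft, 22 mm above the seat. Shaft 12 mm across, its top 6 mm tapering to 7 mm. The cross pin through it is 22 mm long and 5 mm thick and lies 2 to 7 mm above the seat. The spindle turns about its axis only stiffly (about 0.15 N m). Axes as for the seat
- bowl_rim (a point): Centre of the rim of the juicer's steel bowl, 176 mm above the bench, on the spindle's axis; about 140 mm across inside. In it lies a flat grey strainer with dark slots, 13 mm below the spindle's seat. The white round housing under it is fixed, up to 158 mm across. The spout sticks out 120 mm from the axis, along -x
- spindle_press (a joint): How far the sprung spindle is pressed down: 0 up, 0.006 m fully down at its stop. The spring starts at 4 N and reaches 10 N at the stop; the reamer's own weight does not move it. A reamer with its slot out of line rests on the cross pin and pushes the spindle down too, without being home; turned in line, it drops and the spindle springs up
- board: White poly cutting board, 230 x 280 x 15 mm, fixed; origin at the centre of its underside, its top 15 mm above the bench. The two reamers and the knife lie on it
- reamer_small_mid (a point): Centre (half-way up, 25 mm above its underside) of the small green reamer, 50 mm high, 48 mm across at the foot with wings 68 mm tip to tip; leave it on the board
- paring_knife: Paring knife with black handle lying at the far edge of the board, 190 mm long, 13 mm high; origin on the board where handle meets blade; bystander
- glass: Clear drinking glass under the juicer's spout, 68 mm across and 100 mm high; origin at the centre of its foot; bystander
- spray_can_red: White spray can with red cap, 60 mm across, 215 mm high; origin at the centre of its foot; bystander
- spray_can_blue: Blue spray can with white cap, 60 mm across, 235 mm high; origin at the centre of its foot; bystander
- squeeze_bottle: Clear squeeze bottle with yellow cap, 58 mm across, 165 mm high; origin at the centre of its foot; bystander
- marker_pen: Black and white marker pen lying on the bench near the robot, 125 mm long, 19 mm thick; origin under its middle; bystander

How it is judged:
On the way, in this order (a step that is already met when the one before it is completed fails the run):
1. the orange reamer is lifted from the board (height (world z) of reamer_large_mid above 0.09 m), for 0.1 s.
2. the orange reamer has dropped home on the spindle, its slot over the cross pin (horizontal distance between reamer_large_mid and spindle_seat below 0.003 m and z of reamer_large_mid in the frame of spindle_seat between 0.0305 and 0.0355 m and angle between the x axis of reamer_large_mid and the x axis of spindle_seat, either way round below 0.25 rad), for 0.1 s.
At the end, for the whole second after the job is handed in: The orange reamer is home on the spindle (height within 2.5 mm, centre within 3 mm, slot within 0.25 rad of the cross pin, upright within 0.1 rad, at rest), and the robot still holds it down: touching it with over 2 N, spindle pressed at least 4.5 of its 6 mm (all of step 2 and angle between reamer_large_mid's own z axis and vertical below 0.1 rad and value of joint spindle_press above 0.0045 m and linear speed of reamer_large below 0.02 m/s and contact force between any of the fingers, the arm and reamer_large above 2 N); the arm keeps its last pose, push and grip.
It fails at once if the green reamer or the knife is moved by more than 30 mm (distance of any of reamer_small_mid, paring_knife from where it was at the start of the episode above 0.03 m).
It fails at once if the glass is moved by more than 30 mm or tipped (distance of glass from where it was at the start of the episode above 0.03 m or angle between glass's own z axis and vertical above 0.4 rad).
It fails at once if another thing on the bench is moved by more than 30 mm (distance of any of spray_can_red, spray_can_blue, squeeze_bottle, marker_pen from where it was at the start of the episode above 0.03 m).
It also fails if it takes over 38 s, if anything falls off the work surface, if the arm or the gripper's body presses on something with over 40 N, if the wrist force passes 120 N, or if a joint passes its speed limit or range.

ROBOT

A 7-joint arm with a two-finger parallel gripper is mounted at the origin on the work surface. World frame = base frame: x ahead of the robot, y to its left, z up, the work surface at z = 0. Lengths are in m, angles in rad, forces in N, time in s.
With the tool pointing down it reaches from about 0.35 to 0.9 m from the base axis. Payload 8.1 kg.
Tool frame: the origin (TCP) lies at the very end of the fingers, on their centre line; the grasp point (between the pads) lies 19 mm behind it (grasp_offset is the distance from the TCP to the grasp point, in m); z points along the fingers, y is the line along which they close (so a half turn about z gives the same grasp; the last joint's range is limited). The gripper opens to 92 mm and grips with 3 to 60 N. Pads are 19 mm wide; open, the fingers measure 130 mm over their backs; the gripper's body (75 mm by 190 mm) begins 47 mm behind the grasp point.
Start: joints at [1.168, 0.434, 0.025, 1.573, -0.012, 1.134, -0.075], TCP at [0.185, -0.597, 0.227] pointing down, gripper open.
Joint ranges: [-2.62, 2.62], [-0.44, 2.09], [-1.27, 1.32], [0.08, 2.57], [-1.32, 4.46], [0.12, 2], [-2.74, 2.74]. Speed limits (rad/s): [2.22, 2.22, 3.01, 3.01, 3.14, 3.14, 3.14].

INTERFACE

Orientations are given as a rotation vector (axis times angle).
In Python, from cell import observe, get_image, camera_params, sign_off, silhouettes, grasp_offset gives the robot as it stands. The module is installed in compiled form; this text tells all that it offers.
- The arm moves only by the tool jog_arm, never from a script. Its argument "motion" is a list that holds one entry, the list of rows, each a list of 7 numbers: the shift along the tool's x, y, z in m, then the turn, a rotation vector about the tool's x, y, z in rad, then the closure, from -1 (fully open) to 1 (shut), so that 0 is half open. In form: [[[dx, dy, dz, wx, wy, wz, hand], ...]]. A call has 1 to 10 rows; each row is the pose to reach, as a shift and turn from the pose commanded when the call began, along the tool's axes at that moment; what a row does not reach only later rows make up. A row lasts 1/12 s, in which the tool goes at most 41.7 mm and 7.16 degrees, less where a joint would pass 70% of its speed; a pose out of reach is approached as far as the arm can. A call with a gripper value outside its range is refused whole. The fingers move at their own pace and stop on an object; "force" is the grip in N (left out, the last holds). Time passes only in rows, so rows that repeat a pose let the fingers close. It gives the time, the measured TCP pose, the force, the opening and the grip force at its end, in the units of the state.
- observe(): the state, without advancing time (a new reading comes with each control period).
- get_image(name): name is "scene" or "top"; returns the picture (420x560x3 uint8, red, green, blue); there is no depth.
- camera_params(name): a dict with "vertical_fov" (degrees; the focal length in pixels is half the picture's height over the tangent of half this angle, whatever the lens; pixels are square), "cx", "cy" (the principal point, pixels), "T" (4x4, takes a point from camera to world coordinates). Camera axes: x right, y down, z forward; pixel columns grow to the right and rows downward; lengths in m; the calibration is good to about 2 mm. A picture is of the moment at which its call begins. camera_params takes no time and is no camera call.
- sign_off(): hands the job in; it is judged then, once.
Trained networks look in the newest picture that a camera, given by its name, has taken for a name from the list of things; names that differ only in an ending like _2 or _b are one class to them, and where a whole thing is asked for, a point or a joint stands for the part that bears it (a point fixed in the world has none). Each returns a list of dicts, best first, with "p" (0 to 1); they miss things now and then, are a little off and sometimes report something else, mostly with a low value. They report only what shows in the picture. A call takes as long as a camera call.
- silhouettes(query, camera): "mask" (420x560 bool, what is visible of it) and "pixel" ([column, row] in pixels, amid what is visible of it).
The state is a dict: "clock": time; "joints": joint angles; "dq": joint speeds; "joint_efforts": joint torques, N m; "position": TCP position; "ee_rot": TCP orientation; "force": force on the tool from outside, world axes, zero at the start; "ft_torque": the same for the moment, N m; "width": opening from 0.0 (shut) to 1.0 (fully open); "gripper_force": force on a finger pad.
Only numpy, scipy, OpenCV 4.12 (cv2) and the standard library are available. Lean on these libraries where they do the work, as an engineer would, in place of code of your own. Each camera call takes 0.05 s, during which the arm holds its last target. There are 200 camera calls.

## Working session

There is one attempt and no reset: what is moved stays moved. The work goes in short steps, Python scripts to look and compute and a tool call to move; the robot and the scene stay as the last step left them, time stands still between calls to the robot, and variables do not carry over. Pictures are saved under pics/ and viewed, at most 10 in all, crops included, and the job is handed in when it is done.

Besides the shell and the picture viewer there is one more tool, called after "Call:" as a command line: name --argument value ..., lists and objects as JSON in quotes. jog_arm: Moves the arm, as the interface text tells. Its arguments: {"type":"object","properties":{"motion":{"type":"array"},"force":{"type":"number"}},"required":["motion"]}

```bash
mkdir -p pics
cat > h.py <<'E'
import numpy as np, cv2
from cell import *
from scipy.spatial.transform import Rotation as R
def cam(n):
    c=camera_params(n); T=np.array(c["T"]); f=210/np.tan(np.radians(c["vertical_fov"])/2); return c,T,f
def ray(n,px,z):
    c,T,f=cam(n); d=T[:3,:3]@np.array([(px[0]-c["cx"])/f,(px[1]-c["cy"])/f,1]); o=T[:3,3]
    return o+d*(z-o[2])/d[2]
def proj(n,p):
    c,T,f=cam(n); q=T[:3,:3].T@(np.asarray(p)-T[:3,3]); return np.array([c["cx"]+f*q[0]/q[2],c["cy"]+f*q[1]/q[2]])
def save(n,im,box=None,s=1):
    if box: im=im[box[1]:box[3],box[0]:box[2]]
    cv2.imwrite(n,cv2.resize(im[:,:,::-1],None,fx=s,fy=s,interpolation=cv2.INTER_CUBIC))
E
python3 - <<'E'
from h import *
a=get_image("scene");b=get_image("top")
cv2.imwrite("pics/s0.png",a[:,:,::-1]);cv2.imwrite("pics/t0.png",b[:,:,::-1])
for n in("scene","top"):
    c,T,f=cam(n);print(n,c["cx"],c["cy"],f,T.round(3).tolist())
    for q in("reamer_large_mid","spindle_tip","spindle_seat","bowl_rim","reamer_small_mid","glass","spray_can_red","spray_can_blue","squeeze_bottle"):
        r=silhouettes(q,n)
        for x in r[:2]:
            ys,xs=np.nonzero(x["mask"]);print(n,q,round(x["p"],2),x["pixel"],len(xs),xs.min(),xs.max(),ys.min(),ys.max())
s=observe();print(s)
E
```

```text
scene 279.2360285971778 210.06657230645376 382.3042308941396 [[0.306, 0.797, -0.521, 1.104], [0.952, -0.253, 0.172, -0.056], [0.006, -0.549, -0.836, 0.94], [0.0, 0.0, 0.0, 1.0]]
scene reamer_large_mid 0.93 [280.0, 212.6] 416 271 293 200 223
scene spindle_tip 0.44 [163.0, 220.8] 84 161 169 216 226
scene spindle_seat 0.42 [163.9, 222.9] 66 161 169 216 225
scene bowl_rim 0.83 [170.3, 233.6] 4601 132 206 190 275
scene bowl_rim 0.5 [162.4, 222.0] 80 161 169 216 226
scene reamer_small_mid 0.73 [334.2, 208.2] 237 323 344 199 216
scene glass 0.42 [307.9, 222.7] 5567 258 361 185 259
scene spray_can_red 0.8 [391.6, 160.2] 1315 372 409 126 189
scene spray_can_red 0.7 [283.2, 211.6] 408 271 295 199 222
scene squeeze_bottle 0.73 [305.9, 223.7] 5293 258 361 186 259
scene squeeze_bottle 0.7 [264.9, 280.8] 815 251 275 258 299
top 281.00646293159673 210.57216473254636 381.18468489802103 [[-0.006, -0.989, 0.15, 0.463], [-1.0, 0.003, -0.018, 0.112], [0.017, -0.15, -0.989, 1.052], [0.0, 0.0, 0.0, 1.0]]
top reamer_large_mid 0.63 [264.1, 236.2] 445 251 278 228 251
top spindle_tip 0.55 [378.0, 279.6] 545 3
[... 548 characters left out ...]
: array([ 1.16839039,  0.43450752,  0.0249801 ,  1.57319927, -0.01157027,
        1.13401173, -0.07508037]), 'dq': array([ 1.62019171e-03,  4.19103260e-04, -1.04896496e-03,  5.02101160e-04,
       -1.06232889e-03,  3.02655666e-04, -7.45574631e-05]), 'joint_efforts': array([-3.19802784e-04, -6.67677855e+01,  9.83920433e-01, -3.14814770e+01,
       -6.05693785e-02,  3.27801914e-02,  7.31524528e-05]), 'position': array([ 0.1845626 , -0.59713726,  0.22673723]), 'ee_rot': array([ 3.10634444e+00,  4.69114757e-01, -4.04093733e-05]), 'force': array([-0.24998363,  0.36004206,  0.06703465]), 'ft_torque': array([ 0.02501445,  0.06033691, -0.01164077]), 'gripper_force': 0.0, 'width': 0.9994849261022267}
```

View images.

Run:
```python
from h import *
a=cv2.imread("pics/s0.png");b=cv2.imread("pics/t0.png")
t=cv2.resize(b[180:300,190:440],None,fx=3.2,fy=3.2,interpolation=cv2.INTER_CUBIC)
cv2.imwrite("pics/t0c.png",t)
```

```text
(no output)
```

View pics/s0.png

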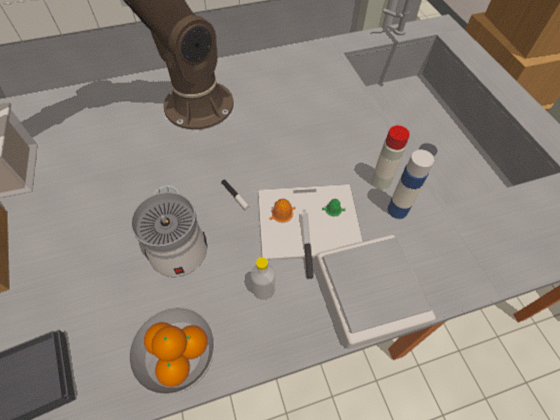

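View pics/t0c.png

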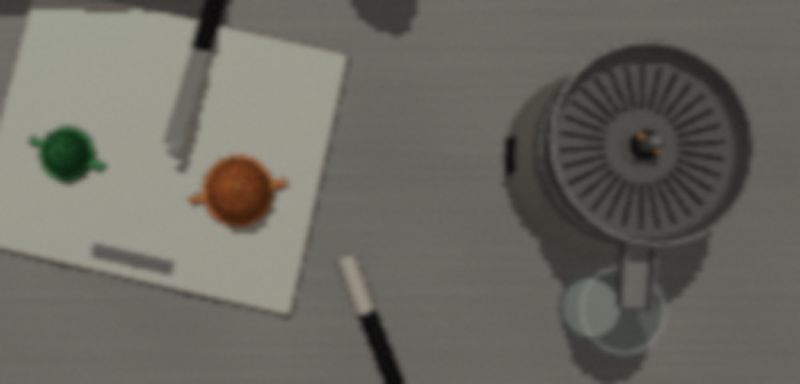

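```bash
cat > fit.py <<'E'
from h import *
from scipy.optimize import minimize
def omask(im,box):
    h=cv2.cvtColor(im,cv2.COLOR_RGB2HSV).astype(int)
    m=(h[...,1]>120)&(h[...,0]<18)&(h[...,2]>60)
    k=np.zeros_like(m);k[box[1]:box[3],box[0]:box[2]]=1
    return m&k
PR=[(0,31),(5,31),(8,26.5),(33,24.5),(40,24),(50,21),(58,15),(63,9),(66,2)]
def rend(n,x,y,yaw,z0,S=4):
    im=np.zeros((420*S,560*S),np.uint8);t=np.linspace(0,2*np.pi,24)
    P=np.array([[x+r*np.cos(a)/1e3,y+r*np.sin(a)/1e3,z0+h/1e3] for h,r in PR for a in t])
    W=[]
    for u in(-.042,.042):
        for v in(-.0035,.0035):
            for w in(0,.007): W.append([x+u*np.cos(yaw)-v*np.sin(yaw),y+u*np.sin(yaw)+v*np.cos(yaw),z0+w])
    for Q in(P,np.array(W)):
        c,T,f=cam(n);q=(Q-T[:3,3])@T[:3,:3]
        uv=np.c_[c["cx"]+f*q[:,0]/q[:,2],c["cy"]+f*q[:,1]/q[:,2]]
        cv2.fillConvexPoly(im,cv2.convexHull(((uv+.5)*S).astype(np.int32)),255)
    return cv2.resize(im,(560,420),interpolation=cv2.INTER_AREA)/255.
def fit(masks,p0,z0):
    def cost(p): return sum(np.abs(rend(n,p[0],p[1],p[2],z0)-m).sum()/m.sum() for n,m in masks.items())
    best=None
    for dy in np.linspace(-.6,.6,5):
        s=np.array([[0,0,0],[.006,0,0],[0,.006,0],[0,0,.25]])+[p0[0],p0[1],p0[2]+dy]
        r=minimize(cost,s[0],method="Nelder-Mead",options=dict(initial_simplex=s,maxiter=90,xatol=2e-4))
        if best is None or r.fun<best.fun: best=r
    return best.x,best.fun
E
python3 - <<'E'
from fit import *
a=cv2.imread("pics/s0.png")[:,:,::-1].copy();b=cv2.imread("pics/t0.png")[:,:,::-1].copy()
ms=omask(a,(255,190,310,235));mt=omask(b,(235,215,300,265))
print(ms.sum(),mt.sum()); c=[ray("scene",[283,212],.04),ray("top",[265,238],.04)];print(c)
for M in({"scene":ms,"top":mt},{"scene":ms},{"top":mt}): print(fit(M,[c[1][0],c[1][1],1.5],.015))
print("tip",ray("scene",[164.5,220],.17),ray("top",[392.5,225.3],.17))
for n,im,bx in(("scene",a,(150,206,180,236)),("top",b,(377,210,407,240))):
    save(f"pics/z_{n}.png",im,bx,13)
x=np.hstack([cv2.imread("pics/z_scene.png"),cv2.imread("pics/z_top.png")]);cv2.imwrite("pics/z.png",x)
for n,px in(("green scene",(334,208)),("top",(211,229))):pass
print("green",ray("top",[211,229],.04),"glass",ray("top",[380,281],.05),"red",ray("scene",[397,133],.215),"blue",ray("scene",[420,158],.235),"bottle",ray("scene",[262,262],.165),"pen",ray("top",[308,279],.01))
E
```

```text
384 379
[array([0.5527154 , 0.13762571, 0.04      ]), array([0.54279448, 0.13634364, 0.04      ])]
(array([0.54137973, 0.13892762, 1.75283617]), np.float64(0.3432724953437839))
(array([0.54058066, 0.13903236, 1.76782772]), np.float64(0.16962826797385622))Traceback (most recent call last):
  File "<stdin>", line 5, in <module>
  File "fit.py", line 26, in fit
    r=minimize(cost,s[0],method="Nelder-Mead",options=dict(initial_simplex=s,maxiter=90,xatol=2e-4))
    res = _minimize_neldermead(fun, x0, args, callback, bounds=bounds,
                               **options)
    fsim[j] = func(sim[j])
              ~~~~^^^^^^^^
    fx = function(np.copy(x), *(wrapper_args + args))
  File "fit.py", line 22, in cost
    def cost(p): return sum(np.abs(rend(n,p[0],p[1],p[2],z0)-m).sum()/m.sum() for n,m in masks.items())
                        ~~~^^^^^^^^^^^^^^^^^^^^^^^^^^^^^^^^^^^^^^^^^^^^^^^^^^^^^^^^^^^^^^^^^^^^^^^^^^^^
  File "fit.py", line 22, in <genexpr>
    def cost(p): return sum(np.abs(rend(n,p[0],p[1],p[2],z0)-m).sum()/m.sum() for n,m in masks.items())
                                   ~~~~^^^^^^^^^^^^^^^^^^^^^
  File "fit.py", line 17, in rend
    c,T,f=cam(n);q=(Q-T[:3,3])@T[:3,:3]
          ~~~^^^
  File "h.py", line 5, in cam
    c=camera_params(n); T=np.array(c["T"]); f=210/np.tan(np.radians(c["vertical_fov"])/2); return c,T,f
ValueError: time passes only in moves, steps and waits
```

```bash
sed -i 's/^def cam(n):/from functools import lru_cache\n@lru_cache\ndef cam(n):/' h.py
python3 - <<'E'
from fit import *
a=cv2.imread("pics/s0.png")[:,:,::-1].copy();b=cv2.imread("pics/t0.png")[:,:,::-1].copy()
mt=omask(b,(235,215,300,265))
print(fit({"top":mt},[.541,.137,1.5],.015))
print("tip",ray("scene",[164.5,220],.17),ray("top",[392.5,225.3],.17))
for n,im,bx in(("scene",a,(150,206,180,236)),("top",b,(377,210,407,240))):
    save(f"pics/z_{n}.png",im,bx,13)
x=np.hstack([cv2.imread("pics/z_scene.png"),cv2.imread("pics/z_top.png")]);cv2.imwrite("pics/z.png",x)
print("green",ray("top",[211,229],.04),"glass",ray("top",[380,281],.05),"red",ray("scene",[397,133],.215),"blue",ray("scene",[420,158],.235),"bottle",ray("scene",[262,262],.165),"pen",ray("top",[308,279],.01))
for n,im,bx in(("scene",a,(150,206,180,236)),("top",b,(377,210,407,240))):
    br=im[...,0].astype(int)-im[...,2]
    ys,xs=np.nonzero(br[bx[1]:bx[3],bx[0]:bx[2]]>25)
    for x,y in zip(xs+bx[0],ys+bx[1]): print(n,x,y,br[y,x],ray(n,[x,y],.165).round(4)[:2])
print(R.from_rotvec(observe()['ee_rot']).as_matrix().round(3))
E
```

```text
(array([0.5409964 , 0.13825386, 1.70180134]), np.float64(0.1646541466190698))
tip [ 0.56894973 -0.1642597   0.17      ] [ 0.56091632 -0.16474229  0.17      ]
green [0.56734662 0.27974716 0.04      ] glass [ 0.42894462 -0.1624971   0.05      ] red [0.51593725 0.46133788 0.215     ] blue [0.62437043 0.4613034  0.235     ] bottle [0.74114097 0.02491023 0.165     ] pen [0.4341257  0.02120797 0.01      ]
scene 160 218 31 [ 0.5566 -0.1743]
scene 161 218 26 [ 0.5573 -0.1721]
scene 160 219 37 [ 0.5594 -0.1747]
scene 161 219 35 [ 0.5601 -0.1725]
scene 167 219 27 [ 0.5645 -0.1589]
scene 165 220 36 [ 0.5658 -0.1638]
scene 166 220 99 [ 0.5666 -0.1616]
scene 167 220 109 [ 0.5673 -0.1593]
scene 168 220 33 [ 0.568 -0.157]
scene 165 221 44 [ 0.5686 -0.1643]
scene 166 221 132 [ 0.5693 -0.162 ]
scene 167 221 144 [ 0.5701 -0.1597]
scene 168 221 55 [ 0.5708 -0.1575]
scene 166 222 79 [ 0.5721 -0.1624]
scene 167 222 107 [ 0.5729 -0.1602]
scene 168 222 29 [ 0.5736 -0.1579]
top 389 221 26 [ 0.5717 -0.1585]
top 390 221 33 [ 0.5717 -0.1609]
top 389 222 42 [ 0.5693 -0.1584]
top 390 222 53 [ 0.5693 -0.1608]
top 391 222 39 [ 0.5693 -0.1632]
top 389 223 31 [ 0.5669 -0.1583]
top 390 223 36 [ 0.5669 -0.1607]
top 395 226 26 [ 0.5598 -0.1721]
top 394 227 28 [ 0.5574 -0.1697]
top 395 227 42 [ 0.5574 -0.172 ]
top 396 227 30 [ 0.5574 -0.1744]
[[ 0.955  0.295 -0.   ]
 [ 0.295 -0.955 -0.   ]
 [-0.     0.    -1.   ]]
```

View pics/z.png

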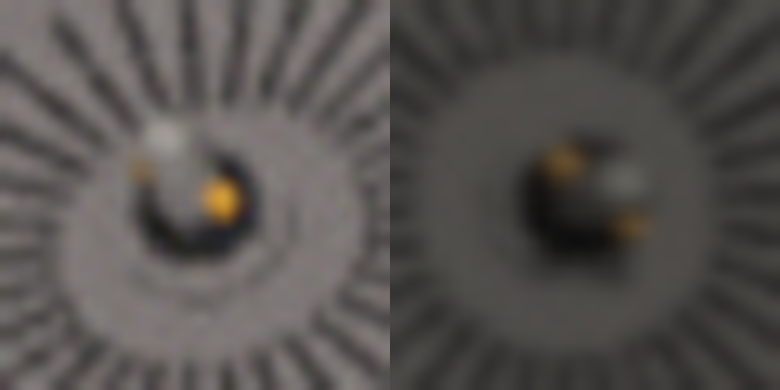

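Scene view: orange reamer at (283,211), juicer spindle at (164,220), bystanders clear of the way. Close crops: brass pin ends at about (390,222) and (395,227) in "top", so the axis is at about (0.564,-0.167) and the pin yaw about 46–48°. The reamer is at (0.541,0.139), with its wings at about 1.72 rad.

Call:
jog_arm --motion '[[[0.557,-0.598,0.05,0,0,-1.17,-1],[0.557,-0.598,0.05,0,0,-1.17,-1],[0.557,-0.598,0.05,0,0,-1.17,-1],[0.557,-0.598,0.05,0,0,-1.17,-1],[0.557,-0.598,0.05,0,0,-1.17,-1],[0.557,-0.598,0.05,0,0,-1.17,-1],[0.557,-0.598,0.05,0,0,-1.17,-1],[0.557,-0.598,0.05,0,0,-1.17,-1],[0.557,-0.598,0.05,0,0,-1.17,-1],[0.557,-0.598,0.05,0,0,-1.17,-1]]]'

```text
clock: 1.83
position: [0.366, -0.221, 0.2015]
ee_rot: [2.323, 2.114, -0.0]
force: [1.4, -0.2, 0.2]
width: 0.999
gripper_force: 0.0
```

```bash
cat > goto.py <<'E'
import sys
from h import *
x,y,z,yaw=map(float,sys.argv[1:5]); s=observe(); M=R.from_rotvec(s['ee_rot']).as_matrix()
T=np.array([[np.cos(yaw),np.sin(yaw),0],[np.sin(yaw),-np.cos(yaw),0],[0,0,-1]])
print("now",s['clock'],s['position'].round(4),"yaw",np.arctan2(M[1,0],M[0,0]).round(4),"tilt",M[:,2].round(3),"F",s['force'].round(2),"tau",s['ft_torque'].round(2),s['width'],s['gripper_force'],"j7",s['joints'][6].round(2))
print("shift",(M.T@(np.array([x,y,z])-s['position'])).round(4),"rot",R.from_matrix(M.T@T).as_rotvec().round(4))
E
python3 goto.py .541 .1385 .177 1.47
```

```text
now 1.8333 [ 0.366  -0.221   0.2015] yaw 1.4768 tilt [ 0.001 -0.001 -1.   ] F [ 1.38 -0.16  0.15] tau [-0.03 -0.18  0.05] 0.9990268974034011 0.0 j7 0.23
shift [0.3743 0.1405 0.0244] rot [0.0008 0.0007 0.0068]
```

Call:
jog_arm --motion '[[[0.374,0.14,0.024,0,0,0.007,-1],[0.374,0.14,0.024,0,0,0.007,-1],[0.374,0.14,0.024,0,0,0.007,-1],[0.374,0.14,0.024,0,0,0.007,-1],[0.374,0.14,0.024,0,0,0.007,-1],[0.374,0.14,0.024,0,0,0.007,-1],[0.374,0.14,0.024,0,0,0.007,-1],[0.374,0.14,0.024,0,0,0.007,-1],[0.374,0.14,0.024,0,0,0.007,-1],[0.374,0.14,0.024,0,0,0.007,-1]]]'

```text
clock: 2.67
position: [0.5437, 0.1401, 0.1773]
ee_rot: [-2.334, -2.101, -0.003]
force: [0.8, 0.2, 0.2]
width: 1.002
gripper_force: 0.0
```

```bash
python3 goto.py .541 .1385 .029 1.47
```

```text
now 2.6667 [0.5437 0.1401 0.1773] yaw 1.4656 tilt [ 0.001  0.002 -1.   ] F [0.82 0.16 0.21] tau [-0.03 -0.15 -0.  ] 1.0019964730708912 0.0 j7 -0.7
shift [-0.0023 -0.0026  0.1483] rot [ 0.0007 -0.0024 -0.0044]
```

Call:
jog_arm --motion '[[[-0.002,-0.0026,0.04,0,0,0,-1],[-0.002,-0.0026,0.08,0,0,0,-1],[-0.002,-0.0026,0.115,0,0,0,-1],[-0.002,-0.0026,0.135,0,0,0,-1],[-0.002,-0.0026,0.148,0,0,0,-1],[-0.002,-0.0026,0.148,0,0,0,-1],[-0.002,-0.0026,0.148,0,0,0,1],[-0.002,-0.0026,0.148,0,0,0,1],[-0.002,-0.0026,0.148,0,0,0,1],[-0.002,-0.0026,0.148,0,0,0,1]]]' --force 30

```text
clock: 3.5
position: [0.5406, 0.1337, 0.0305]
ee_rot: [2.338, 2.097, 0.003]
force: [0.4, -0.3, 0.6]
width: 0.763
gripper_force: 0.0
```

```bash
python3 goto.py .541 .1385 .029 1.47
```

```text
now 3.5 [0.5406 0.1337 0.0305] yaw 1.4625 tilt [ 0.002  0.    -1.   ] F [ 0.39 -0.3   0.6 ] tau [-0.03 -0.06  0.  ] 0.7633456486936574 0.0 j7 -0.82
shift [ 0.0048 -0.0001  0.0015] rot [ 0.002  -0.0007 -0.0075]
```

Call:
jog_arm --motion '[[[0.004,0,0.001,0,0,0,0],[0.004,0,0.001,0,0,0,1],[0.004,0,0.001,0,0,0,1],[0.004,0,0.001,0,0,0,1],[0.004,0,0.001,0,0,0,1],[0.004,0,0.001,0,0,0,1],[0.004,0,0.001,0,0,0,1],[0.004,0,0.001,0,0,0,1]]]' --force 30

```text
clock: 4.17
position: [0.5404, 0.138, 0.0286]
ee_rot: [-2.338, -2.098, -0.001]
force: [-0.2, 2.0, 5.9]
width: 0.544
gripper_force: 30.1
```

```bash
python3 goto.py .541 .1385 .24 1.47
```

```text
now 4.1667 [0.5404 0.138  0.0286] yaw 1.463 tilt [ 0.001  0.001 -1.   ] F [-0.21  2.04  5.85] tau [ 0.41  0.02 -0.02] 0.5439592585409693 30.10804674894657 j7 -0.83
shift [ 0.0007  0.0006 -0.2114] rot [ 0.0006 -0.0006 -0.007 ]
```

Call:
jog_arm --motion '[[[0,0,-0.02,0,0,0,1],[0,0,-0.05,0,0,0,1],[0,0,-0.09,0,0,0,1],[0,0,-0.13,0,0,0,1],[0,0,-0.17,0,0,0,1],[0,0,-0.2,0,0,0,1],[0,0,-0.21,0,0,0,1],[0,0,-0.21,0,0,0,1]]]'

```text
clock: 4.83
position: [0.5413, 0.1376, 0.2406]
ee_rot: [2.337, 2.096, 0.005]
force: [0.2, 0.2, -1.7]
width: 0.543
gripper_force: 29.9
```

```bash
python3 goto.py .5638 -.1667 .24 0.56
```

```text
now 4.8333 [0.5413 0.1376 0.2406] yaw 1.462 tilt [ 0.004  0.    -1.   ] F [ 0.15  0.22 -1.7 ] tau [-0.02 -0.12 -0.03] 0.5433824642742514 29.894872295803534 j7 -0.66
shift [-0.3001  0.0554  0.0005] rot [ 0.0034 -0.0027  0.902 ]
```

Call:
jog_arm --motion '[[[-0.04,0.007,0,0,0,0.1,1],[-0.08,0.014,0,0,0,0.2,1],[-0.12,0.021,0,0,0,0.32,1],[-0.16,0.028,0,0,0,0.44,1],[-0.2,0.036,0,0,0,0.56,1],[-0.24,0.044,0,0,0,0.68,1],[-0.275,0.05,0,0,0,0.8,1],[-0.292,0.054,0,0,0,0.88,1],[-0.3,0.0555,0,0,0,0.902,1],[-0.3,0.0555,0,0,0,0.902,1]]]'

```text
clock: 5.67
position: [0.5617, -0.1689, 0.2357]
ee_rot: [-3.019, -0.864, 0.006]
force: [-0.5, 0.1, -2.1]
width: 0.542
gripper_force: 29.9
```

Call:
jog_arm --motion '[[[0,0,0,0,0,0,1],[0,0,0,0,0,0,1],[0,0,0,0,0,0,1]]]'

```text
clock: 5.92
position: [0.563, -0.1644, 0.238]
ee_rot: [-3.016, -0.875, 0.0]
force: [0.0, 1.1, -1.1]
width: 0.546
gripper_force: 29.9
```

```bash
python3 goto.py .5638 -.1667 .24 0.56
python3 - <<'E'
from h import *
a=get_image("scene");b=get_image("top")
cv2.imwrite("pics/s1.png",a[:,:,::-1]);cv2.imwrite("pics/t1.png",b[:,:,::-1])
x=np.hstack([cv2.resize(i[y-50:y+50,x-50:x+50,::-1],(400,400),interpolation=cv2.INTER_CUBIC) for i,x,y in((a,160,210),(b,395,225))])
cv2.imwrite("pics/z1.png",x)
E
```

```text
now 5.9167 [ 0.563  -0.1644  0.238 ] yaw 0.565 tilt [-0.001  0.001 -1.   ] F [ 0.03  1.07 -1.08] tau [-0.   -0.02  0.02] 0.5459438878014014 29.896201691431223 j7 -0.92
shift [-0.0006  0.0023 -0.002 ] rot [-0.001  -0.0001  0.005 ]
```

View pics/z1.png

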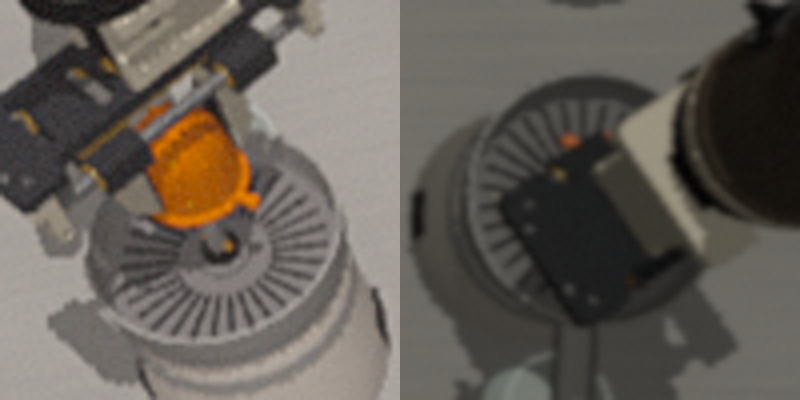

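Run:
```python
from fit import *
a=cv2.imread("pics/s1.png")[:,:,::-1].copy();b=cv2.imread("pics/t1.png")[:,:,::-1].copy()
m=omask(a,(151,180,185,216)); z0=.2243
mt=omask(b,(380,200,395,215)); ys,xs=np.nonzero(mt); print(len(xs),xs.mean(),ys.mean(),ray("top",[xs.mean(),ys.mean()],z0+.006))
def mk(r0,c0,c1):
    def cost(p): return np.abs(rend("scene",p[0],p[1],p[2],z0)-m)[r0:222,c0:c1].sum()
    best=None
    for yaw in(.6,.8,1.0):
        s=np.array([[0,0,0],[.004,0,0],[0,.004,0],[0,0,.2]])+[.563,-.1644,yaw]
        r=minimize(cost,s[0],method="Nelder-Mead",options=dict(initial_simplex=s,maxiter=120,xatol=1e-4))
        if best is None or r.fun<best.fun:best=r
    print(r0,c0,best.x.round(4),best.fun)
mk(201,151,185);mk(198,152,185);mk(204,151,185)
```

```text
15 386.93333333333334 209.73333333333332 [ 0.58854464 -0.13526839  0.2303    ]
201 151 [ 0.5611 -0.1631  0.8001] 15.207843137254901
198 152 [ 0.5611 -0.1631  0.7947] 17.76862745098039
204 151 [ 0.5608 -0.1625  0.7786] 13.07843137254902
```

```bash
python3 goto.py .5642 -.167 .192 0.562
```

```text
now 6.0167 [ 0.5631 -0.1652  0.2383] yaw 0.5637 tilt [ 0.  0. -1.] F [-0.83  0.42 -1.07] tau [-0.03 -0.03 -0.05] 0.5430832227762683 29.896237580743914 j7 -0.92
shift [-0.0001  0.0021  0.0463] rot [-0.0003 -0.0003  0.0017]
```

Call:
jog_arm --motion '[[[0,0.0015,0.01,0,0,0,1],[0,0.0015,0.02,0,0,0,1],[0,0.0015,0.03,0,0,0,1],[0,0.0015,0.038,0,0,0,1],[0,0.0015,0.038,0,0,0,1],[0,0.0015,0.038,0,0,0,1]]]'

```text
clock: 6.52
position: [0.5633, -0.1679, 0.1994]
ee_rot: [-3.018, -0.869, 0.002]
force: [0.1, -0.5, -0.7]
width: 0.545
gripper_force: 29.9
```

```bash
python3 goto.py .5642 -.167 .188 0.562
```

```text
now 6.5167 [ 0.5633 -0.1679  0.1994] yaw 0.5607 tilt [-0.002  0.    -1.   ] F [ 0.14 -0.51 -0.68] tau [ 0.01 -0.06  0.01] 0.5449510740551256 29.89665256434753 j7 -0.93
shift [ 0.0013 -0.0003  0.0114] rot [-0.0012  0.0011 -0.0013]
```

Call:
jog_arm --motion '[[[0.0005,0,0.003,0,0,0,1],[0.0005,0,0.005,0,0,0,1],[0.0005,0,0.007,0,0,0,1],[0.0005,0,0.009,0,0,0,1],[0.0005,0,0.009,0,0,0,1]]]'

```text
clock: 6.93
position: [0.5641, -0.1677, 0.191]
ee_rot: [-3.019, -0.869, 0.001]
force: [-0.1, 0.0, -1.5]
width: 0.542
gripper_force: 29.9
```

```bash
python3 goto.py .5642 -.167 .181 0.562
```

```text
now 6.9333 [ 0.5641 -0.1677  0.191 ] yaw 0.5607 tilt [-0.  0. -1.] F [-0.09  0.01 -1.5 ] tau [ 0.02 -0.05  0.02] 0.5415649884396094 29.89599015674985 j7 -0.94
shift [ 0.0005 -0.0005  0.01  ] rot [-0.0002  0.0003 -0.0013]
```

Call:
jog_arm --motion '[[[0,0,0.003,0,0,0,1],[0,0,0.006,0,0,0,1],[0,0,0.008,0,0,0,1],[0,0,0.008,0,0,0,1],[0,0,0.008,0,0,0,1]]]'

```text
clock: 7.35
position: [0.5641, -0.1677, 0.1831]
ee_rot: [-3.019, -0.869, 0.0]
force: [0.1, -0.2, -1.1]
width: 0.543
gripper_force: 29.9
```

```bash
python3 goto.py .5642 -.167 .174 0.562
```

```text
now 7.35 [ 0.5641 -0.1677  0.1831] yaw 0.5607 tilt [-0. -0. -1.] F [ 0.11 -0.16 -1.1 ] tau [0.03 0.   0.  ] 0.5431277099958159 29.89621935850601 j7 -0.94
shift [ 0.0004 -0.0006  0.0091] rot [-0.0002  0.0003 -0.0013]
```

Call:
jog_arm --motion '[[[0,0,0.002,0,0,0,1],[0,0,0.004,0,0,0,1],[0,0,0.006,0,0,0,1],[0,0,0.0075,0,0,0,1],[0,0,0.0075,0,0,0,1],[0,0,0.0075,0,0,0,1]]]'

```text
clock: 7.85
position: [0.5641, -0.1677, 0.1756]
ee_rot: [-3.019, -0.869, 0.001]
force: [-1.2, 0.3, -1.9]
width: 0.543
gripper_force: 29.9
```

```bash
python3 goto.py .5642 -.167 .174 0.562
```

```text
now 7.85 [ 0.5641 -0.1677  0.1756] yaw 0.5607 tilt [-0.  0. -1.] F [-1.19  0.25 -1.88] tau [0.1  0.12 0.01] 0.5425094128886478 29.885840135103052 j7 -0.94
shift [ 0.0005 -0.0005  0.0016] rot [-0.0003  0.0003 -0.0013]
```

Call:
jog_arm --motion '[[[0,0,0.001,0,0,0,1],[0,0,0.002,0,0,0,1],[0,0,0.003,0,0,0,1],[0,0,0.004,0,0,0,1],[0,0,0.004,0,0,0,1]]]'

```text
clock: 8.27
position: [0.5642, -0.1676, 0.1718]
ee_rot: [3.019, 0.869, 0.0]
force: [-2.1, 0.9, 1.8]
width: 0.539
gripper_force: 30.0
```

```bash
python3 goto.py .5642 -.167 .167 0.562
```

```text
now 8.2667 [ 0.5642 -0.1676  0.1718] yaw 0.5608 tilt [ 0.  0. -1.] F [-2.08  0.87  1.78] tau [ 0.23  0.39 -0.  ] 0.5393415169841218 30.000279463377986 j7 -0.94
shift [ 0.0003 -0.0006  0.0048] rot [ 0.0001 -0.0001 -0.0012]
```

Call:
jog_arm --motion '[[[-0.0003,-0.0005,0.001,0,0,0,1],[-0.0003,-0.0005,0.002,0,0,0,1],[-0.0003,-0.0005,0.003,0,0,0,1],[-0.0003,-0.0005,0.004,0,0,0,1],[-0.0003,-0.0005,0.0045,0,0,0,1],[-0.0003,-0.0005,0.0045,0,0,0,1]]]'

```text
clock: 8.77
position: [0.5642, -0.1676, 0.1677]
ee_rot: [3.018, 0.869, 0.002]
force: [-0.3, -0.3, 5.8]
width: 0.545
gripper_force: 30.1
```

```bash
python3 goto.py .5642 -.167 .165 0.562
```

```text
now 8.7667 [ 0.5642 -0.1676  0.1677] yaw 0.5606 tilt [ 0.001 -0.    -1.   ] F [-0.27 -0.28  5.77] tau [ 0.03  0.15 -0.02] 0.5451411321673214 30.127241693880862 j7 -0.95
shift [ 0.0003 -0.0005  0.0027] rot [ 0.0009 -0.0008 -0.0014]
```

Call:
jog_arm --motion '[[[0,0,0.001,0,0,0,1],[0,0,0.002,0,0,0,1],[0,0,0.003,0,0,0,1],[0,0,0.0035,0,0,0,1],[0,0,0.0035,0,0,0,1],[0,0,0.0035,0,0,0,1]]]'

```text
clock: 9.27
position: [0.5645, -0.1675, 0.1669]
ee_rot: [3.017, 0.869, 0.004]
force: [-9.6, 2.1, 29.1]
width: 0.544
gripper_force: 30.9
```

```bash
python3 goto.py .5642 -.167 .165 0.562
```

```text
now 9.2667 [ 0.5645 -0.1675  0.1669] yaw 0.5606 tilt [ 0.003 -0.001 -1.   ] F [-9.65  2.13 29.08] tau [ 0.51  2.18 -0.02] 0.5441675598651114 30.882078560974975 j7 -0.95
shift [ 0.     -0.0006  0.0019] rot [ 0.0025 -0.0019 -0.0014]
```

Call:
jog_arm --motion '[[[-0.0003,-0.0003,-0.002,0,0,0,1],[-0.0003,-0.0003,-0.002,0,0,0,1],[-0.0003,-0.0003,-0.002,0,0,0,1],[-0.0003,-0.0003,-0.002,0,0,0,1]]]'

```text
clock: 9.6
position: [0.5642, -0.1676, 0.1672]
ee_rot: [3.018, 0.869, 0.003]
force: [-0.8, -0.4, 14.2]
width: 0.544
gripper_force: 30.4
```

```bash
python3 goto.py .5642 -.167 .165 0.562
python3 - <<'E'
from fit import *
a=get_image("scene");save("pics/z2.png",a,(115,170,225,270),6)
m=omask(a,(150,180,185,230)); z0=.154
for r0 in(205,208):
    def cost(p): return np.abs(rend("scene",p[0],p[1],p[2],p[3])-m)[r0:235,151:188].sum()
    s=np.array([[0,0,0,0],[.004,0,0,0],[0,.004,0,0],[0,0,.2,0],[0,0,0,.004]])+[.564,-.167,.8,.154]
    r=minimize(cost,s[0],method="Nelder-Mead",options=dict(initial_simplex=s,maxiter=150));print(r.x.round(4),r.fun)
print(observe()['clock'])
E
```

```text
now 9.6 [ 0.5642 -0.1676  0.1672] yaw 0.5606 tilt [ 0.003 -0.001 -1.   ] F [-0.81 -0.4  14.24] tau [ 0.18  0.57 -0.03] 0.5443343658771522 30.375201859406822 j7 -0.95
shift [ 0.0003 -0.0005  0.0022] rot [ 0.002  -0.0017 -0.0014]
[ 0.5604 -0.1616  0.6445  0.1588] 164.07450980392156
[ 0.5589 -0.1617  0.6376  0.1578] 130.06274509803922
9.65
```

View pics/z2.png

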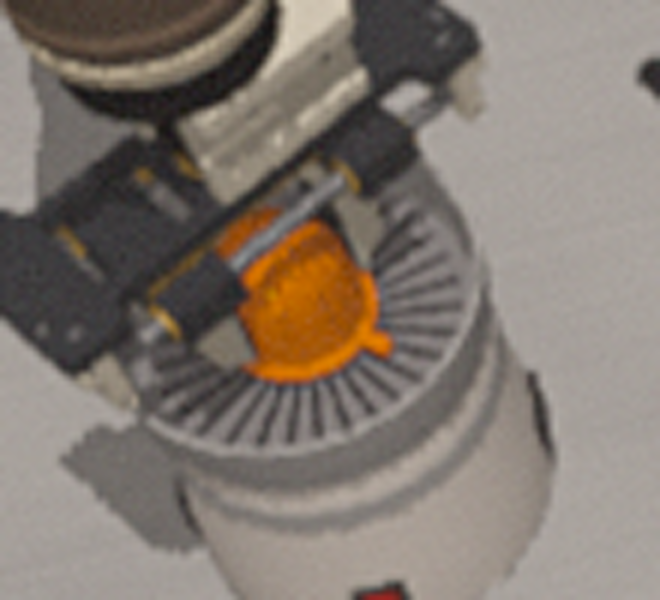

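The picture shows the reamer seated upright in the middle of the strainer, with a wing at crop (380,343). The push of about 15 N is more than the spring's 10 N, so the spindle is at its stop.

```bash
python3 -c "
from cell import *
print(observe()['force'],sign_off())"
```

```text
the job is handed in; nothing more can be done
[-1.70749637  1.23044929 12.92463675] None
```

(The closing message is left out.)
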